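# Sweep spent glass knives into the dustpan

## Robot

A 6-joint arm with a two-finger parallel gripper is mounted at the origin on the work surface. World frame = base frame: x ahead of the robot, y to its left, z up, the work surface at z = 0. Lengths are in m, angles in rad, forces in N, time in s.
With the tool pointing down it reaches from about 0.375 to 0.9 m from the base axis. Payload 3.1 kg.
Tool frame: the origin (TCP) lies midway between the tips of the shut fingers; the grasp point (between the pads) lies 19 mm behind it; z points along the fingers, y is the line along which they close (so a half turn about z gives the same grasp; the last joint's range is limited). The gripper opens to 87 mm and grips with 3 to 60 N. Pads are 19 mm wide; open, the fingers measure 117 mm over their backs; the gripper's body (75 mm by 190 mm) begins 51 mm behind the grasp point.
Start: joints at [1.077, 0.527, 1.433, -0, 1.181, -0.178], TCP at [0.193, 0.594, 0.223] pointing down, gripper open.
Joint ranges: [-3.08, 3.08], [-0.75, 2.2], [0.22, 2.44], [-1.43, 4.57], [0, 2.65], [-2.85, 2.85]. Speed limits (rad/s): [2.79, 2.79, 3.14, 3.14, 3.14, 3.14].

## Interface

Orientations are given as a unit quaternion [x, y, z, w].
In Python, from rig import robot gives the robot as it stands. The module is installed in compiled form; this text tells all that it offers.
- The arm moves only by the tool play_rows, never from a script. Its arguments are lists of equal length, an entry for each row: "gripper": the closure, from -1 (fully open) to 1 (shut); "delta_pos": the shift along the tool's x, y, z in cm, a list of three; "turn": the turn, a rotation vector about the tool's x, y, z in rad, a list of three. A call has 1 to 12 rows; each row is the pose to reach, as a shift and turn from the pose commanded when the call began, along the tool's axes at that moment; what a row does not reach only later rows make up. A row lasts 1/8 s, in which the tool goes at most 62.5 mm and 10.7 degrees, less where a joint would pass 70% of its speed; a pose out of reach is approached as far as the arm can. A call with a gripper value outside its range is refused whole. The fingers move at their own pace and stop on an object; "squeeze" is the grip in N (left out, the last holds). Time passes only in rows, so rows that repeat a pose let the fingers close. It gives the time, the measured TCP pose, the force, the opening and the grip force at its end, in the units of the state.
- robot.get_obs(): the state, without advancing time (a new reading comes with each control period).
- robot.camera(name): name is "side" or "top" or "wrist"; returns a dict with "color" (420x560x3 uint8, red, green, blue), "vfov" (degrees; the focal length in pixels is half the picture's height over the tangent of half this angle, whatever the lens; pixels are square), "cx", "cy" (the principal point, pixels), "k1" (the pictures are not rectified: a ray, as slopes to the right and down, at radius r is drawn at 1 + k1 r^2 times it, then the intrinsics apply), "R" (3x3) and "t" (3): a world point X has camera coordinates R X + t. Camera axes: x right, y down, z forward; pixel columns grow to the right and rows downward; lengths in m; the calibration is good to about 2 mm. A picture is of the moment at which its call begins. There is no depth.
- robot.hand_in(): hands the job in; it is judged then, once.
The state is a dict: "time": time; "q": joint angles; "joint_velocities": joint speeds; "joint_torque": joint torques, N m; "position": TCP position; "tool_rot": TCP orientation; "ft_force": force on the tool from outside, world axes, zero at the start; "moment": the same for the moment, N m; "grip_width": finger opening in m; "grip_force": force on a finger pad.
Only numpy, scipy, OpenCV 4.12 (cv2) and the standard library are available. Lean on these libraries where they do the work, as an engineer would, in place of code of your own. Each camera call takes 0.05 s, during which the arm holds its last target. There are 200 camera calls.

## Task

Three spent glass knives, the triangular pieces of glass, lie on the bench: with the fingertips, sweep all three gently along the bench into the dustpan, until each lies well inside on the pan's flat floor, behind the sloping rubber lip. Their edges are razor sharp and chip easily, so never pinch, lift or knock them. Leave the square glass blanks and everything else on the bench where it is.

Things in the scene. Friction and masses are not known exactly. Their poses are not given: they have to be found in the camera images.
- dustpan: aluminium hand dustpan lying on the bench; it does not move when pushed. Origin: middle of the front edge of its lip, at bench height. x points level into the pan, y along the lip, z up. The open mouth is 210 mm wide. A black rubber lip slopes up from the bench at x = 0 to 4 mm high at x = 25 mm; behind it lies the flat floor, 4 mm above the bench
- pan_floor (a point): middle of the dustpan's flat floor, on its upper side: 100 mm behind the lip's front edge, 4 mm above the bench; axes as the dustpan's. The back wall (45 mm high) is 77 mm further on; side walls 3 mm thick at 102 to 105 mm either side, 10 mm high at the lip rising to 45 mm. From 25 mm further on, a 50 mm wide plate 45 mm up bridges the middle and carries the black handle
- knife_a: spent glass knife: right-angled triangle of clear greenish glass lying flat on the bench before the pan's mouth, at any yaw; short sides 38 mm, long side 54 mm, 10 mm thick, 18 g, slides at a light push. Origin: the triangle's centroid on its lower face, 12.7 mm from each short side, at most 28.3 mm from a corner. x and y along the short sides, away from the right-angled corner; z up
- knife_b: spent glass knife: right-angled triangle of clear greenish glass lying flat on the bench before the pan's mouth, at any yaw; short sides 38 mm, long side 54 mm, 10 mm thick, 18 g, slides at a light push. Origin: the triangle's centroid on its lower face, 12.7 mm from each short side, at most 28.3 mm from a corner. x and y along the short sides, away from the right-angled corner; z up
- knife_c: spent glass knife: right-angled triangle of clear greenish glass lying flat on the bench before the pan's mouth, at any yaw; short sides 38 mm, long side 54 mm, 10 mm thick, 18 g, slides at a light push. Origin: the triangle's centroid on its lower face, 12.7 mm from each short side, at most 28.3 mm from a corner. x and y along the short sides, away from the right-angled corner; z up
- blank_a: square glass blank, not yet broken into knives: the same greenish glass, 38 x 38 x 10 mm, lying flat on the bench. Origin: centre of its underside; x and y along its sides. It lies among the knives
- blank_b: square glass blank, not yet broken into knives: the same greenish glass, 38 x 38 x 10 mm, lying flat on the bench. Origin: centre of its underside; x and y along its sides. It lies on the far side of the knives from the pan
- vial: amber glass sample vial with a white cap, 23 mm across, 50 mm tall, standing on the bench beyond the knives. Origin: centre of its base, z up
- petri_dish: clear plastic petri dish with lid, 60 mm across, 15 mm tall, on the bench beyond the knives from the pan. Origin: centre of its base
- blade_box: small cardboard razor-blade box with a yellow band, 56 x 30 x 14 mm (x, y, z). Origin: centre of its underside
- grid_box: flat grey grid box with clear lid, 85 x 32 x 12 mm (x, y, z), on the bench well beyond the knives from the pan. Origin: centre of its underside
Mind the look-alikes: they are no part of the job. What is shaped like the knife_a but blue, orange or turquoise is not meant.

How it is judged:
At the end, for the whole second after the job is handed in: The three triangular knives lie still in the dustpan, each origin over 35 mm behind the lip's front edge, between side and back walls, under 25 mm above the bench; blanks, vial, dish, blade box and grid box are within 20 mm of their starts, the vial upright (x of knife_a in the frame of dustpan between 0.035 and 0.17 m and y of knife_a in the frame of dustpan between -0.098 and 0.098 m and z of each of knife_a, knife_b, knife_c in the frame of dustpan below 0.025 m and linear speed of each of knife_a, knife_b, knife_c below 0.02 m/s and x of knife_b in the frame of dustpan between 0.035 and 0.17 m and y of knife_b in the frame of dustpan between -0.098 and 0.098 m and x of knife_c in the frame of dustpan between 0.035 and 0.17 m and y of knife_c in the frame of dustpan between -0.098 and 0.098 m and distance of each of blank_a, blank_b, vial, petri_dish, blade_box, grid_box from where it was at the start of the episode below 0.02 m and angle between vial's own z axis and vertical below 0.3 rad); the robot touches nothing.
It fails at once if a knife is lifted off: its origin rises more than 25 mm above the bench (height (world z) of any of knife_a, knife_b, knife_c above 0.025 m).
It fails at once if a knife is pinched or struck hard: more than 15 N between the fingers and a knife (contact force between the fingers and knife_a above 15 N or contact force between the fingers and knife_b above 15 N or contact force between the fingers and knife_c above 15 N).
It fails at once if a square blank, the vial, the dish, the blade box or the grid box is moved more than 20 mm (distance of any of blank_a, blank_b, vial, petri_dish, blade_box, grid_box from where it was at the start of the episode above 0.02 m).
It fails at once if the vial is tipped over (angle between vial's own z axis and vertical above 0.5 rad).
It also fails if it takes over 67 s, if anything falls off the work surface, if the arm or the gripper's body presses on something with over 40 N, if the wrist force passes 120 N, or if a joint passes its speed limit or range.

## Working session

There is one attempt and no reset: what is moved stays moved. The work goes in short steps, Python scripts to look and compute and a tool call to move; the robot and the scene stay as the last step left them, time stands still between calls to the robot, and variables do not carry over. Pictures are saved under pics/ and viewed, at most 11 in all, crops included, and the job is handed in when it is done.

Besides the shell and the picture viewer there is one more tool, called after "Request:" as a command line: name --argument value ..., lists and objects as JSON in quotes. play_rows: Moves the arm, as the interface text tells. Its arguments: {"type":"object","properties":{"gripper":{"type":"array","items":{"type":"number"}},"delta_pos":{"type":"array","items":{"type":"array","items":{"type":"number"}}},"turn":{"type":"array","items":{"type":"array","items":{"type":"number"}}},"squeeze":{"type":"number"}},"required":["gripper","delta_pos","turn"]}

```bash
mkdir -p pics; cat > h.py <<'E'
import numpy as np, cv2, pickle
from rig import robot
def snap(name,fn):
    c=robot.camera(name); cv2.imwrite(f'pics/{fn}.png',c['color'][:,:,::-1]); pickle.dump(c,open(f'pics/{fn}.pkl','wb')); return c
def ld(fn): return pickle.load(open(f'pics/{fn}.pkl','rb'))
def K(c):
    f=c['color'].shape[0]/2/np.tan(np.radians(c['vfov'])/2); return f
def p2w(c,px,z):
    px=np.atleast_2d(np.float64(px)); f=K(c); Km=np.array([[f,0,c['cx']],[0,f,c['cy']],[0,0,1]])
    d=(px-[c['cx'],c['cy']])/f; u=d.copy()
    for _ in range(30): u=d/(1+c['k1']*(u**2).sum(1,keepdims=True))
    R=np.array(c['R']);t=np.array(c['t'])
    rays=np.c_[u,np.ones(len(u))]@R; o=-R.T@t
    return (o+rays*((z-o[2])/rays[:,2])[:,None])
def w2p(c,X):
    X=np.atleast_2d(X)@np.array(c['R']).T+c['t']; u=X[:,:2]/X[:,2:]
    return u*(1+c['k1']*(u**2).sum(1,keepdims=True))*K(c)+[c['cx'],c['cy']]
E
python3 - <<'E'
from h import *
for n in ['top','side']:
    c=snap(n,n+'0'); print(n,c['vfov'],c['k1'],-np.array(c['R']).T@c['t'])
    cv2.imwrite(f'pics/{n}0b.png',cv2.resize(c['color'][:,:,::-1],(800,600),interpolation=cv2.INTER_CUBIC))
print(robot.get_obs())
E
```

```text
top 53.137895546950894 -0.010811193517515482 [ 0.52862936 -0.0550151   1.04758877]
side 57.39342233560171 0.019184346801378885 [0.21580593 0.37429551 0.66243454]
{'time': 0.1, 'q': array([ 1.07750699e+00,  5.28351784e-01,  1.43380105e+00,  2.98848683e-05,
        1.18138610e+00, -1.78496513e-01]), 'joint_velocities': array([-0.00042387, -0.00218935, -0.00299237,  0.00130905,  0.00232764,
        0.00081898]), 'joint_torque': array([-1.04979943e-03, -4.40990746e+01, -1.77151197e+01,  6.34376099e-02,
        5.33880084e-02, -4.42127146e-05]), 'position': array([0.19315274, 0.59370288, 0.22167409]), 'tool_rot': array([ 1.56752878e-01,  9.87637377e-01, -9.14200084e-04, -3.33804010e-04]), 'ft_force': array([-0.01034648,  0.01198554, -0.53892547]), 'moment': array([ 0.06308245,  0.01359546, -0.05612376]), 'grip_force': 0.0, 'grip_width': 0.08721742707118654}
```

View pics/top0b.png

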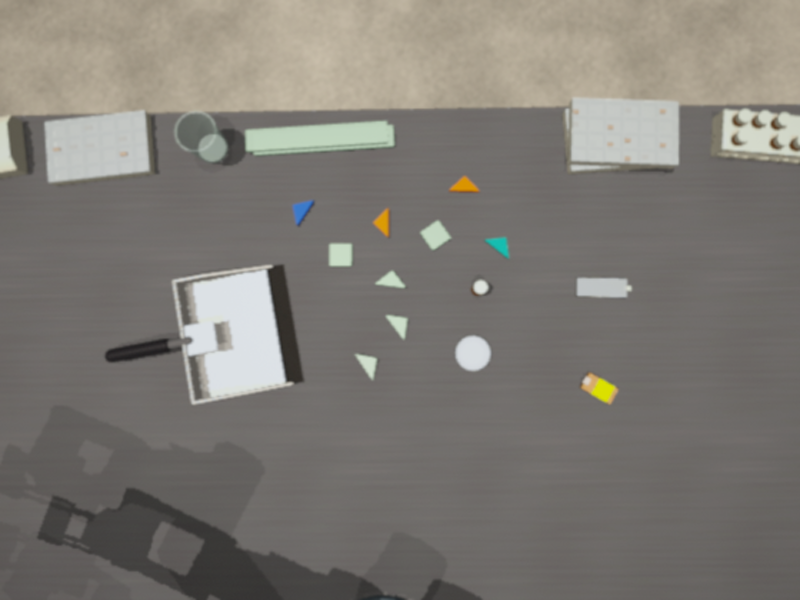

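The top view shows three greenish triangles at about (390,281), (398,325) and (367,365) in the 800x600 picture. Possible look-alikes are the square blanks (340,254) and (435,235), and the coloured triangles: blue (302,211), orange (382,222) and (465,185), turquoise (499,246). I choose the three greenish ones and check them in a close crop.

```bash
python3 - <<'E'
from h import *
c=ld('top0'); im=c['color'][150:290,110:350,::-1]
cv2.imwrite('pics/crop1.png',cv2.resize(im,None,fx=3.333,fy=3.333,interpolation=cv2.INTER_CUBIC))
# auto contours of pale green
b=c['color'].astype(int); 
m=((b[...,1]>b[...,0]+6)&(b[...,1]>b[...,2]+4)&(b[...,1]>130)).astype(np.uint8)
cs,_=cv2.findContours(m,0,1)
for k in cs:
    if 60<cv2.contourArea(k)<900:
        _,tri=cv2.minEnclosingTriangle(k); M=cv2.moments(k)
        cen=[M['m10']/M['m00'],M['m01']/M['m00']]
        w=p2w(c,cen,.01)[0]; print(cv2.contourArea(k),np.round(cen,1),np.round(w,4), np.round(p2w(c,tri[:,0],.01)[:,:2],3).tolist())
for p in [(289,379),(302,381),(267,266),(285,266),(272,402),(192,404),(174,279)]: 
    print(p,np.round(p2w(c,np.array(p)*.7,.0)[0],4))
E
```

```text
128.0 [257.3 254.5] [0.4917 0.0212 0.01  ] [[0.512, 0.047], [0.461, 0.013], [0.503, 0.005]]
131.5 [278.7 226.6] [ 0.5599 -0.032   0.01  ] [[0.578, -0.005], [0.528, -0.042], [0.572, -0.048]]
135.5 [273.4 196.1] [ 0.6356 -0.0193  0.01  ] [[0.656, -0.022], [0.629, 0.013], [0.62, -0.05]]
254.0 [238. 178.] [0.6819 0.0688 0.01  ] [[0.702, 0.046], [0.703, 0.126], [0.627, 0.051]]
121.5 [349.5 171.3] [ 0.6959 -0.2091  0.01  ] [[0.709, -0.222], [0.709, -0.176], [0.669, -0.227]]
254.5 [304.4 164.1] [ 0.7151 -0.0974  0.01  ] [[0.691, -0.044], [0.69, -0.14], [0.751, -0.099]]
272.0 [148.  102.9] [0.8771 0.2984 0.01  ] [[0.927, 0.302], [0.854, 0.337], [0.853, 0.255]]
(289, 379) [0.4656 0.1589 0.    ]
(302, 381) [0.462  0.1362 0.    ]
(267, 266) [0.6639 0.1992 0.    ]
(285, 266) [0.6636 0.1673 0.    ]
(272, 402) [0.4261 0.1883 0.    ]
(192, 404) [0.4234 0.3282 0.    ]
(174, 279) [0.6425 0.3645 0.    ]
```

View pics/crop1.png

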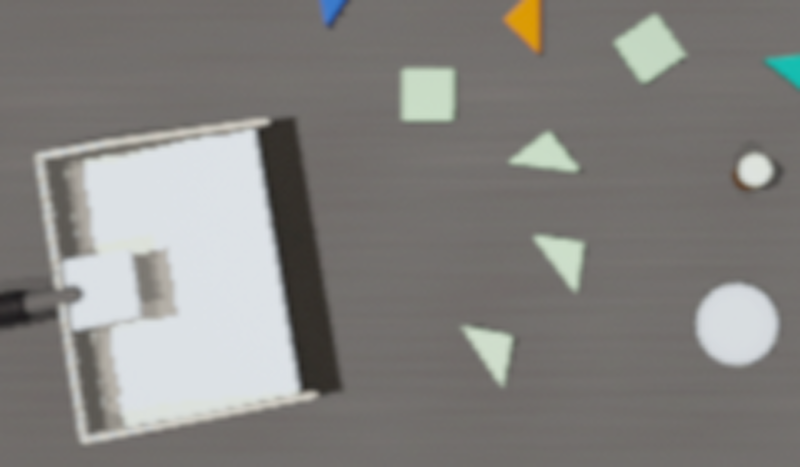

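View pics/side0b.png

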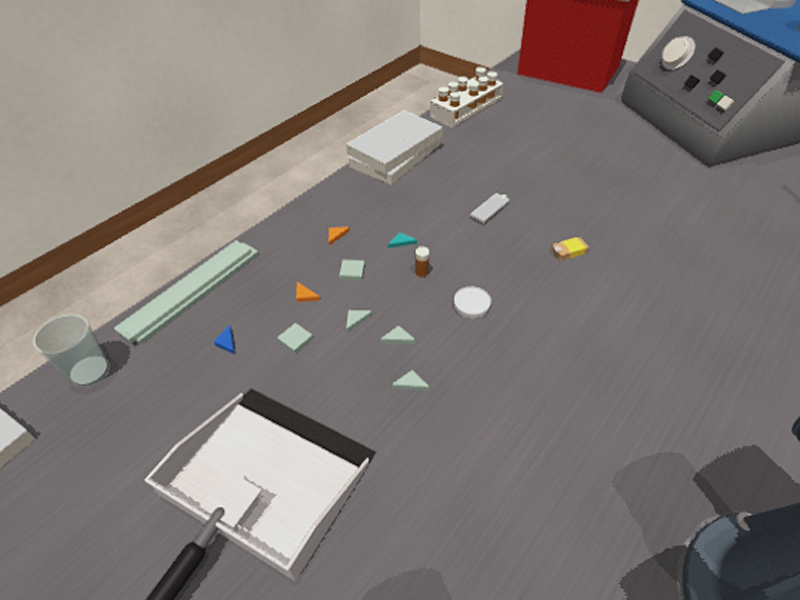

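The crop confirms three triangles: K1 centroid about crop (545,155), K2 (562,262), K3 (492,352). The blanks are clearly square. The lip's front edge runs from about (296,118) to (341,390). The side view agrees, with nothing hidden behind the knives. Next I compute the pan frame and everything in it.

```bash
cat >> h.py <<'E'
_c=ld('top0'); _k=lambda p:np.array([110,150])+np.array(p)/3.333
a=p2w(_c,_k((296,118)),0)[0]; b=p2w(_c,_k((341,390)),0)[0]
lipw=np.linalg.norm(a-b)
O=((a+b)/2)[:2]; s_=(a-b)[:2]/lipw; xp_=np.array([-s_[1],s_[0]])
def pan(w): d=np.asarray(w)[...,:2]-O; return np.stack([d@xp_,d@s_],-1)   # (depth, s) s=-pan y
def unpan(p): return O+p[0]*xp_+p[1]*s_
def delta(depth,s,z,yaw=0):
    """tool-frame cm shift and turn to TCP at pan(depth,s), z; tool y at angle (s_ dir + yaw)"""
    from scipy.spatial.transform import Rotation as Ro
    o=robot.get_obs(); R=Ro.from_quat(o['tool_rot'])
    t=np.r_[unpan((depth,s)),z]-o['position']
    al=np.arctan2(s_[1],s_[0])+yaw; y=np.array([np.cos(al),np.sin(al),0]); Z=np.array([0,0,-1.])
    T=Ro.from_matrix(np.c_[np.cross(y,Z),y,Z])
    return np.round(R.inv().apply(t)*100,2),np.round((R.inv()*T).as_rotvec(),4)
E
python3 - <<'E'
from h import *
mm=lambda x:np.round(x*1000).astype(int).tolist()
print('lip',lipw,O,s_,np.degrees(np.arctan2(s_[1],s_[0])))
c=_c
for n,ps,z in [('K1',[(548,130),(507,160),(580,172)],.01),('K2',[(584,241),(533,235),(577,293)],.01),('K3',[(513,335),(461,325),(503,386)],.01),
 ('blank_a',[(428,95),(401,121),(455,121)],.01),('blank_b',[(650,48),(644,84)],.01),('vial',[(754,170)],.05),('dish',[(737,324)],.015),('pan back corners',[(38,155),(83,440)],.045)]:
    w=p2w(c,np.array([_k(p) for p in ps]),z); print(n,mm(w[:,:2]),'pan',mm(pan(w)), 'cen',mm(pan(w).mean(0)))
print(delta(-.235,.042,.1))
E
```

```text
lip 0.2074081260225871 [0.56338611 0.15146709] [0.9855689  0.16927473] 9.745653229806816Traceback (most recent call last):
  File "<stdin>", line 4, in <module>
NameError: name '_c' is not defined
```

```bash
python3 - <<'E'
from h import *
import h
_c=h._c;_k=h._k
mm=lambda x:np.round(x*1000).astype(int).tolist()
c=_c
for n,ps,z in [('K1',[(548,130),(507,160),(580,172)],.01),('K2',[(584,241),(533,235),(577,293)],.01),('K3',[(513,335),(461,325),(503,386)],.01),
 ('blank_a',[(428,95),(401,121),(455,121)],.01),('blank_b',[(650,48),(644,84)],.01),('vial',[(754,170)],.05),('dish',[(737,324)],.015),('pan back corners',[(38,155),(83,440)],.045)]:
    w=p2w(c,np.array([_k(p) for p in ps]),z); print(n,mm(w[:,:2]),'pan',mm(pan(w)), 'cen',mm(pan(w).mean(0)))
print(delta(-.235,.042,.1))
E
```

```text
K1 [[653, -22], [631, 9], [622, -46]] pan [[-186, 59], [-152, 43], [-204, 24]] cen [-181, 42]
K2 [[570, -48], [575, -10], [532, -43]] pan [[-198, -27], [-161, -16], [-186, -64]] cen [-182, -36]
K3 [[501, 5], [509, 43], [464, 12]] pan [[-134, -86], [-97, -72], [-120, -122]] cen [-117, -93]
blank_a [[681, 68], [661, 88], [661, 48]] pan [[-102, 101], [-79, 86], [-119, 78]] cen [-100, 88]
blank_b [[714, -99], [687, -94]] pan [[-272, 106], [-263, 80]] cen [-268, 93]
vial [[618, -170]] pan [[-326, 0]] cen [-326, 0]
dish [[508, -160]] pan [[-297, -107]] cen [-297, -107]
pan back corners [[635, 347], [430, 311]] pan [[181, 103], [179, -105]] cen [180, -1]
(array([-63.57, -49.4 ,  12.24]), array([-1.9000e-03,  7.0000e-04,  1.0859e+00]))
```

Request:
play_rows --gripper '[0.54,0.54,0.54,0.54,0.54,0.54,0.54,0.54,0.54,0.54,0.54,0.54]' --delta_pos '[[-5,-4,1],[-10,-8,2],[-15,-12,3],[-20,-16,4],[-25,-20,5],[-30,-24,6],[-35,-28,7],[-40,-32,8],[-45,-36,9],[-50,-40,10],[-55,-43.5,11],[-60,-46.5,12]]' --turn '[[0,0,0.1],[0,0,0.2],[0,0,0.3],[0,0,0.4],[0,0,0.5],[0,0,0.6],[0,0,0.7],[0,0,0.8],[0,0,0.9],[0,0,1.0],[0,0,1.086],[-0.002,0.001,1.086]]'

```text
time: 1.6
position: [0.6086, -0.0211, 0.105]
tool_rot: [0.645, 0.764, 0.001, -0.001]
ft_force: [1.7, -0.6, 0.3]
grip_width: 0.0202
grip_force: 0.0
```

```bash
python3 - <<'E'
from h import *
o=robot.get_obs(); print(o['time'],pan(o['position']),o['position'],o['grip_width'],delta(-.235,.040,.05),delta(-.235,.040,.004))
E
```

```text
1.6 [-0.17772883  0.01538677] [ 0.60863583 -0.02109233  0.10499498] 0.02016703515495658 (array([-5.74,  2.47,  5.49]), array([ 0.0003, -0.0024, -0.0014])) (array([-5.75,  2.47, 10.09]), array([ 0.0003, -0.0024, -0.0014]))
```

Request:
play_rows --gripper '[0.54,0.54,0.54,0.54,0.54]' --delta_pos '[[-3,1.3,1],[-5.8,2.5,2],[-5.8,2.5,5],[-5.8,2.5,7],[-5.8,2.5,7]]' --turn '[[0,0,0],[0,0,0],[0,0,0],[0,0,0],[0,0,0]]'

```text
time: 2.22
position: [0.6405, -0.0711, 0.0334]
tool_rot: [0.644, 0.765, -0.0, -0.003]
ft_force: [-0.4, -0.5, -0.0]
grip_width: 0.02
grip_force: 0.0
```

```bash
python3 - <<'E'
from h import *
o=robot.get_obs(); print(pan(o['position']),o['position'],delta(-.235,.040,.004))
c=snap('wrist','w1'); im=c['color'][:,:,::-1].copy()
for X in ['K1']:
    pass
cv2.imwrite('pics/w1b.png',im)
E
```

```text
[-0.23244222  0.03833546] [ 0.64051493 -0.07113151  0.03342329] (array([-0.27,  0.18,  2.94]), array([-0.0037, -0.0042,  0.0003]))
```

View pics/w1b.png

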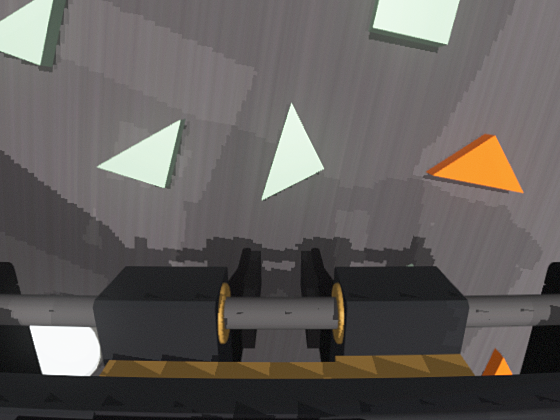

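The wrist view shows K1 straight ahead of the fingertips at (293,160), K2 to the left (145,155) and blank_a at (415,15). Lowering, then pushing slowly.

Request:
play_rows --gripper '[0.54,0.54,0.54,0.54,0.54,0.54,0.54,0.54,0.54,0.54,0.54,0.54]' --delta_pos '[[-0.2,0.2,2],[-0.2,0.2,2.9],[0.4,0.2,2.9],[1,0.2,2.9],[1.6,0.2,2.9],[2.2,0.2,2.9],[2.9,0.2,2.9],[3.6,0.2,2.9],[4.3,0.2,2.9],[5,0.2,2.9],[5.7,0.2,2.9],[6.4,0.2,2.9]]' --turn '[[0,0,0],[0,0,0],[0,0,0],[0,0,0],[0,0,0],[0,0,0],[0,0,0],[0,0,0],[0,0,0],[0,0,0],[0,0,0],[0,0,0]]'

```text
time: 3.78
position: [0.6337, -0.0081, 0.0067]
tool_rot: [0.645, 0.765, 0.001, -0.0]
ft_force: [-0.6, -1.1, 0.1]
grip_width: 0.0198
grip_force: 0.1
```

```bash
python3 - <<'E'
from h import *
o=robot.get_obs(); print(pan(o['position']),o['position'],delta(-.135,.040,.004))
snap('wrist','w2')
E
```

```text
[-0.16916211  0.0422617 ] [ 0.6336728  -0.00809999  0.0067388 ] (array([ 3.42, -0.23,  0.28]), array([ 0.0011, -0.0018, -0.0001]))
```

View pics/w2.png

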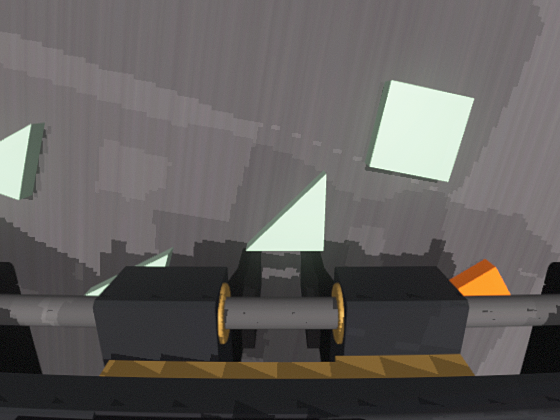

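K1 now sits flush with its leg on both fingertips (edge y≈250). Blank_a is about 20 mm clear of the path on the right. Continuing.

Request:
play_rows --gripper '[0.54,0.54,0.54,0.54,0.54,0.54,0.54,0.54,0.54,0.54,0.54,0.54]' --delta_pos '[[0.6,0,0.2],[1.4,0,0.2],[2.3,0,0.2],[3.2,0,0.2],[4.1,0,0.2],[5,0,0.2],[5.9,0,0.2],[6.8,0,0.2],[7.7,0,0.2],[8.6,0,0.2],[9.5,0,0.2],[10.4,0,0.2]]' --turn '[[0,0,0],[0,0,0],[0,0,0],[0,0,0],[0,0,0],[0,0,0],[0,0,0],[0,0,0],[0,0,0],[0,0,0],[0,0,0],[0,0,0]]'

```text
time: 5.32
position: [0.6161, 0.0945, 0.005]
tool_rot: [0.645, 0.765, 0.001, -0.0]
ft_force: [-0.2, -0.2, -0.0]
grip_width: 0.0206
grip_force: 0.0
```

```bash
python3 - <<'E'
from h import *
o=robot.get_obs(); print(pan(o['position']),o['position'],delta(0.06,.040,.008))
E
```

```text
[-0.0650337   0.04228342] [0.6160679  0.09452941 0.00495685] (array([12.5 , -0.23, -0.28]), array([ 0.0011, -0.0018, -0.0001]))
```

Request:
play_rows --gripper '[0.54,0.54,0.54,0.54,0.54,0.54,0.54,0.54,0.54,0.54,0.54,0.54]' --delta_pos '[[0.9,0,0],[1.8,0,0],[2.7,0,0],[3.6,0,0],[4.5,0,-0.05],[5.4,0,-0.15],[6.3,0,-0.25],[7.2,0,-0.35],[8.1,0,-0.4],[9,0,-0.4],[9.9,0,-0.4],[10.8,0,-0.4]]' --turn '[[0,0,0],[0,0,0],[0,0,0],[0,0,0],[0,0,0],[0,0,0],[0,0,0],[0,0,0],[0,0,0],[0,0,0],[0,0,0],[0,0,0]]'

```text
time: 6.82
position: [0.5977, 0.201, 0.0091]
tool_rot: [0.645, 0.765, 0.001, -0.0]
ft_force: [-0.3, 1.0, 0.6]
grip_width: 0.0203
grip_force: 0.1
```

```bash
python3 - <<'E'
from h import *
o=robot.get_obs(); print(pan(o['position']),o['position'],delta(0.065,.040,.009))
snap('wrist','w3')
E
```

```text
[0.04296925 0.04224043] [0.59774336 0.20096648 0.00910341] (array([ 2.2 , -0.22,  0.01]), array([ 0.0011, -0.0018, -0.0001]))
```

View pics/w3.png

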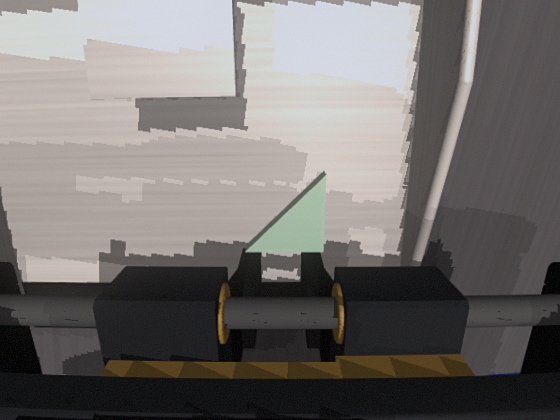

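K1 lies on the pan floor at (295,225), clear of the side wall. I push it 2 cm further, back off, lift and go behind K2.

Request:
play_rows --gripper '[0.54,0.54,0.54,0.54,0.54,0.54,0.54,0.54,0.54,0.54,0.54,0.54]' --delta_pos '[[0.8,0,0],[1.5,0,0],[2,0,0],[1,0,0],[-1,0,-1],[-3,0,-4],[-8,-2,-5],[-14,-4,-5],[-20,-6,-5],[-25,-7.8,-4],[-27.2,-7.8,-3],[-27.2,-7.8,-2]]' --turn '[[0,0,0],[0,0,0],[0,0,0],[0,0,0],[0,0,0],[0,0,0],[0,0,0],[0,0,0],[0,0,0],[0,0,0],[0,0,0],[0,0,0]]'

```text
time: 8.38
position: [0.568, -0.0835, 0.0286]
tool_rot: [0.646, 0.763, 0.002, 0.001]
ft_force: [0.4, 0.8, 0.2]
grip_width: 0.0196
grip_force: 0.0
```

```bash
python3 - <<'E'
from h import *
o=robot.get_obs(); print(pan(o['position']),o['position'],delta(-0.228,-.036,.005))
E
```

```text
[-0.23231654 -0.0351873 ] [ 0.56803192 -0.08345319  0.0286354 ] (array([ 0.43, -0.09,  2.36]), array([ 0.0032, -0.0008, -0.0042]))
```

Request:
play_rows --gripper '[0.54,0.54,0.54,0.54,0.54,0.54,0.54,0.54,0.54,0.54,0.54,0.54]' --delta_pos '[[0,0,1.5],[0,0,2.4],[0.5,0,2.4],[1.1,0.1,2.4],[1.7,0.1,2.4],[2.3,0.2,2.4],[3,0.3,2.4],[3.7,0.4,2.4],[4.4,0.5,2.4],[5.2,0.6,2.4],[6,0.7,2.4],[6.8,0.8,2.4]]' --turn '[[0,0,0],[0,0,0],[0,0,0],[0,0,0],[0,0,0],[0,0,0],[0,0,0],[0,0,0],[0,0,0],[0,0,0],[0,0,0],[0,0,0]]'

```text
time: 9.88
position: [0.5634, -0.012, 0.0047]
tool_rot: [0.645, 0.765, 0.001, -0.0]
ft_force: [0.2, -0.4, 0.3]
grip_width: 0.0199
grip_force: 0.1
```

```bash
python3 - <<'E'
from h import *
o=robot.get_obs(); print(pan(o['position']),o['position'],delta(0.065,-.028,.009))
snap('wrist','w4')
E
```

```text
[-0.16106025 -0.0276705 ] [ 0.56337835 -0.0119528   0.0046828 ] (array([22.61, -0.03, -0.39]), array([ 0.0011, -0.0018, -0.0001]))
```

View pics/w4.png

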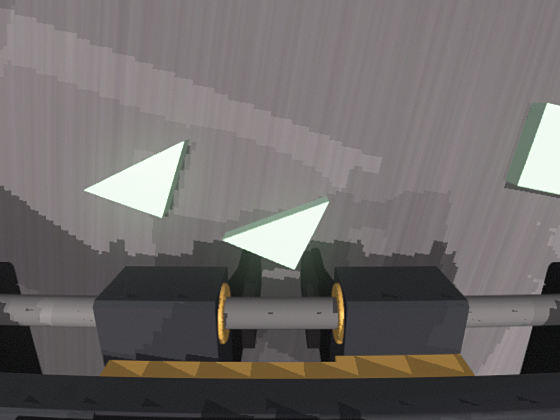

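K2's corner nests between the fingertips (295,268). The other two corners are at (222,238) and (329,200), and its centroid is centred between the fingers. K3's nearest point (187,140) is clear. Continuing.

Request:
play_rows --gripper '[0.54,0.54,0.54,0.54,0.54,0.54,0.54,0.54,0.54,0.54,0.54,0.54]' --delta_pos '[[0.8,0,0],[1.6,0,0],[2.4,0,0],[3.2,0,0],[4,0,0],[4.9,0,0],[5.8,0,0],[6.7,0,0],[7.6,0,0],[8.5,0,0],[9.4,0,0],[10.3,0,0]]' --turn '[[0,0,0],[0,0,0],[0,0,0],[0,0,0],[0,0,0],[0,0,0],[0,0,0],[0,0,0],[0,0,0],[0,0,0],[0,0,0],[0,0,0]]'

```text
time: 11.42
position: [0.5459, 0.0896, 0.0049]
tool_rot: [0.645, 0.765, 0.001, -0.0]
ft_force: [0.2, -0.2, -0.5]
grip_width: 0.0203
grip_force: 0.0
```

Request:
play_rows --gripper '[0.54,0.54,0.54,0.54,0.54,0.54,0.54,0.54,0.54,0.54,0.54,0.54]' --delta_pos '[[0.9,0,0],[1.8,0,0],[2.7,0,0],[3.6,0,0],[4.4,0,-0.05],[5.2,0,-0.15],[6,0,-0.25],[6.8,0,-0.35],[7.6,0,-0.4],[8.4,0,-0.4],[9.2,0,-0.4],[10,0,-0.4]]' --turn '[[0,0,0],[0,0,0],[0,0,0],[0,0,0],[0,0,0],[0,0,0],[0,0,0],[0,0,0],[0,0,0],[0,0,0],[0,0,0],[0,0,0]]'

```text
time: 12.92
position: [0.5289, 0.1881, 0.009]
tool_rot: [0.645, 0.765, 0.001, -0.0]
ft_force: [-0.3, -0.3, -0.3]
grip_width: 0.02
grip_force: 0.1
```

```bash
python3 - <<'E'
from h import *
o=robot.get_obs(); print(pan(o['position']),o['position'],delta(0.06,-.028,.009),delta(-0.16,-.103,.03,0.21))
snap('wrist','w5')
E
```

```text
[ 0.04192103 -0.02775095] [0.52893946 0.18808561 0.0090256 ] (array([ 1.81, -0.03,  0.01]), array([ 0.001 , -0.0018, -0.0001])) (array([-20.19,  -7.52,  -2.14]), array([ 0.0012, -0.0017, -0.2101]))
```

View pics/w5.png

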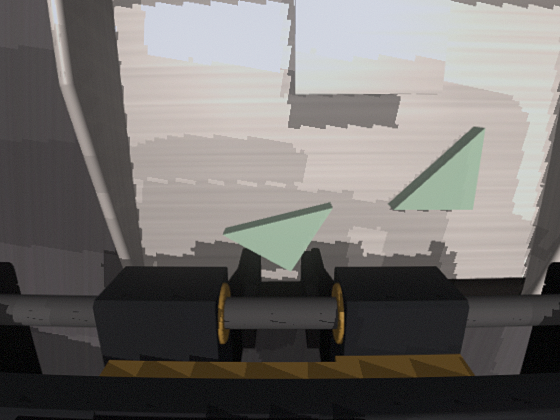

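K1 (440,180) and K2 (285,235) both lie on the pan floor. I push K2 another 2 cm, then move behind K3, yawed about 14° so the push steers it away from the side wall.

Request:
play_rows --gripper '[0.54,0.54,0.54,0.54,0.54,0.54,0.54,0.54,0.54,0.54,0.54,0.54]' --delta_pos '[[0.8,0,0],[1.6,0,0],[2.3,0,0],[1.5,0,0],[0,0,-1],[-2,0,-4],[-6,-2,-6],[-11,-4,-6],[-16,-6,-5],[-19.7,-7.5,-4],[-19.7,-7.5,-3],[-19.7,-7.5,-2]]' --turn '[[0,0,0],[0,0,0],[0,0,0],[0,0,0],[0,0,0],[0,0,0],[0,0,0.05],[0,0,0.15],[0,0,0.25],[0,0,0.25],[0,0,0.25],[0,0,0.25]]'

```text
time: 14.48
position: [0.4887, -0.02, 0.0286]
tool_rot: [0.735, 0.678, 0.001, -0.0]
ft_force: [0.2, 0.7, 0.1]
grip_width: 0.02
grip_force: 0.0
```

```bash
python3 - <<'E'
from h import *
o=robot.get_obs(); print(o['time'],pan(o['position']),o['position'],delta(-0.155,-.103,.005,-.25))
snap('wrist','w6')
E
```

```text
14.475 [-0.15638693 -0.10263679] [ 0.48870284 -0.02003683  0.02858322] (array([ 0.12, -0.07,  2.36]), array([ 0.0014, -0.002 , -0.0018]))
```

View pics/w6.png

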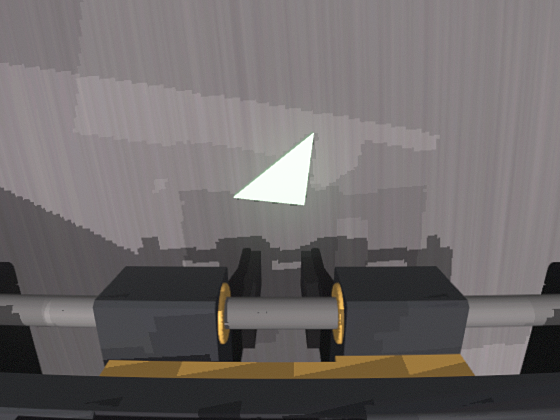

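K3's leg is nearly flush ahead of the fingers, with corners at (234,197), (304,205) and (314,133). Pushing.

Request:
play_rows --gripper '[0.54,0.54,0.54,0.54,0.54,0.54,0.54,0.54,0.54,0.54,0.54,0.54]' --delta_pos '[[0,0,1.5],[0,0,2.4],[0.5,0,2.4],[1.1,0,2.4],[1.7,0,2.4],[2.3,0,2.4],[3,0,2.4],[3.7,0,2.4],[4.5,0,2.4],[5.3,0,2.4],[6.1,0,2.4],[6.9,0,2.4]]' --turn '[[0,0,0],[0,0,0],[0,0,0],[0,0,0],[0,0,0],[0,0,0],[0,0,0],[0,0,0],[0,0,0],[0,0,0],[0,0,0],[0,0,0]]'

```text
time: 16.02
position: [0.494, 0.0501, 0.0047]
tool_rot: [0.735, 0.678, 0.001, -0.0]
ft_force: [-0.4, -0.2, -0.6]
grip_width: 0.0196
grip_force: 0.0
```

Request:
play_rows --gripper '[0.54,0.54,0.54,0.54,0.54,0.54,0.54,0.54,0.54,0.54]' --delta_pos '[[0.8,0,0],[1.6,0,0],[2.4,0,0],[3.2,0,0],[4,0,0],[4.8,0,0],[5.6,0,0],[6.4,0,0],[7.2,0,0],[7.8,0,0]]' --turn '[[0,0,0],[0,0,0],[0,0,0],[0,0,0],[0,0,0],[0,0,0],[0,0,0],[0,0,0],[0,0,0],[0,0,0]]'

```text
time: 17.27
position: [0.5003, 0.1278, 0.0049]
tool_rot: [0.735, 0.678, 0.001, -0.0]
ft_force: [-0.0, -0.4, 0.3]
grip_width: 0.0199
grip_force: 0.1
```

```bash
python3 - <<'E'
from h import *
o=robot.get_obs(); print(o['time'],pan(o['position']),o['position'],delta(0.04,-.066,.009,-.25))
snap('wrist','w7')
E
```

```text
17.275 [-0.01263457 -0.06622868] [0.50025189 0.12780401 0.00491946] (array([ 5.11, -1.28, -0.4 ]), array([ 0.0007, -0.002 ,  0.0002]))
```

View pics/w7.png

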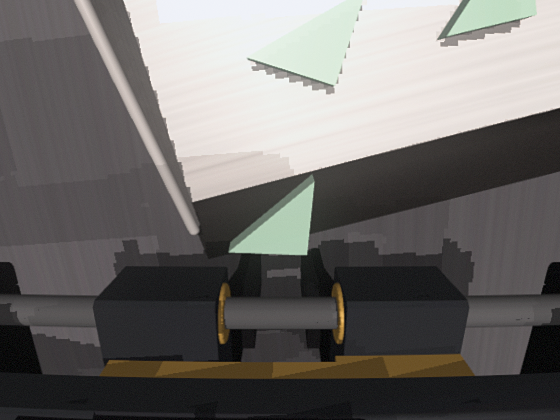

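K3 is flush at (285,225) and just climbing the lip, about 15 mm inside the side wall's end at (195,232). K1 and K2 are well inside. I finish straight in, raising over the lip.

Request:
play_rows --gripper '[0.54,0.54,0.54,0.54,0.54,0.54,0.54,0.54,0.54,0.54,0.54]' --delta_pos '[[0.6,-0.1,-0.15],[1.2,-0.2,-0.25],[1.8,-0.3,-0.35],[2.4,-0.4,-0.4],[3,-0.5,-0.4],[3.6,-0.65,-0.4],[4.2,-0.8,-0.4],[4.8,-0.95,-0.4],[5.3,-1.1,-0.4],[5.7,-1.2,-0.4],[5.7,-1.2,-0.4]]' --turn '[[0,0,0],[0,0,0],[0,0,0],[0,0,0],[0,0,0],[0,0,0],[0,0,0],[0,0,0],[0,0,0],[0,0,0],[0,0,0]]'

```text
time: 18.7
position: [0.4927, 0.1853, 0.009]
tool_rot: [0.735, 0.678, 0.001, -0.0]
ft_force: [1.0, 0.2, -0.4]
grip_width: 0.02
grip_force: 0.0
```

Request:
play_rows --gripper '[0.54,0.54,0.54,0.54,0.54,0.54,0.54,0.54,0.54,0.54,0.54]' --delta_pos '[[-0.8,0,0],[-2,0,-1],[-3,0,-4],[-4,0,-8],[-6,-1,-12],[-10,-3,-16],[-14,-6,-18],[-18,-9,-18],[-22,-12,-18],[-22,-15,-18],[-22,-15,-18]]' --turn '[[0,0,0],[0,0,0],[0,0,0],[0,0,0],[0,0,0],[0,0,0],[0,0,0],[0,0,0],[0,0,0],[0,0,0],[0,0,0]]'

```text
time: 20.08
position: [0.3226, -0.0226, 0.1886]
tool_rot: [0.736, 0.677, 0.0, -0.001]
ft_force: [-0.1, -0.6, 0.4]
grip_width: 0.0202
grip_force: 0.0
```

```bash
python3 - <<'E'
from h import *
import h
o=robot.get_obs(); print(o['time'],o['position'])
c=snap('top','top9'); im=c['color'][150:290,110:350,::-1]
cv2.imwrite('pics/crop9.png',cv2.resize(im,None,fx=3.333,fy=3.333,interpolation=cv2.INTER_CUBIC))
E
```

```text
20.075 [ 0.32264053 -0.02259241  0.18864533]
```

View pics/crop9.png

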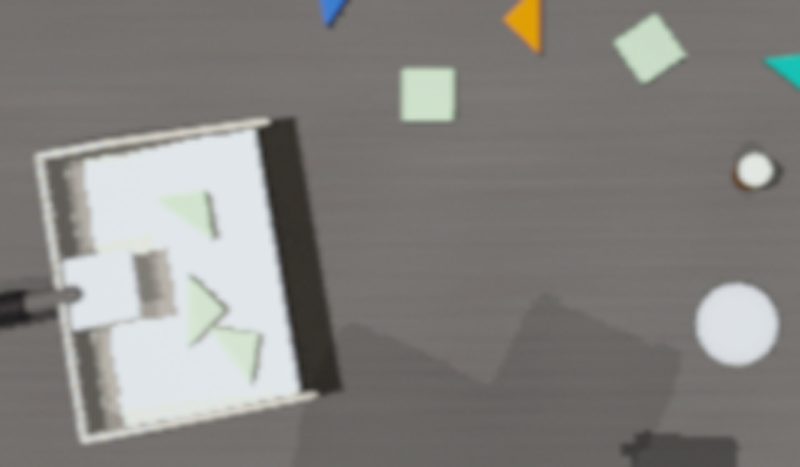

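The final picture shows all three knives flat on the pan floor at (195,212), (205,310) and (242,345). K3, the nearest to the mouth, is about 60 mm behind the lip's front edge. The blanks, vial and dish haven't moved, and the arm is clear.

```bash
python3 -c "
from rig import robot
print(robot.hand_in())"
```

```text
the job is handed in; nothing more can be done
None
```

I swept all three glass knives onto the dustpan floor, each about 60 mm or more behind the lip's front edge, and handed the job in after about 20 s; in the last picture the blanks, vial and dish stand where they started (the blade box and grid box were outside that crop, and the arm never went near them), and the hand-in gave no verdict.

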